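# Clamp the printing plate in the pad printer's holder

## Robot

A 6-joint arm with a two-finger parallel gripper is mounted at the origin on the work surface. World frame = base frame: x ahead of the robot, y to its left, z up, the work surface at z = 0. Lengths are in mm, angles in rad, forces in N, time in s.
With the tool pointing down it reaches from about 275 to 1000 mm from the base axis. Payload 8.4 kg.
Tool frame: the origin (TCP) lies between the finger pads; the fingertips stand 22 mm ahead of it and the grasp point (between the pads) lies 3 mm ahead of it; z points along the fingers, y is the line along which they close (so a half turn about z gives the same grasp; the last joint's range is limited). The gripper opens to 85 mm and grips with 20 to 120 N. Pads are 22 mm wide; open, the fingers measure 114 mm over their backs; the gripper's body (76 mm by 85 mm) begins 54 mm behind the grasp point. The pads swing forward as they close: fully open they stand 13 mm farther back than shut.
Start: joints at [-1.166, 0.353, 1.633, -0, 1.155, -0.002], TCP at [247.294, -573.998, 221.781] pointing down, gripper open.
Joint ranges: [-2.63, 2.63], [-0.92, 2.1], [0.06, 2.66], [-1.3, 4.44], [0, 2.69], [-3.02, 3.02]. Speed limits (rad/s): [2.22, 2.22, 2.79, 3.14, 3.14, 3.14].

## Interface

Orientations are given as [roll, pitch, yaw] about the fixed x, y, z axes, in that order (R = Rz(yaw) Ry(pitch) Rx(roll)).
In Python, from rig import r, grab_frame gives the robot as it stands.
- The arm moves only by the shell command python3 -m inch 'ROWS' [FORCE]. ROWS is JSON, a list of rows, each a list of 7 numbers: the turn, a rotation vector about the tool's x, y, z as a fraction of full scale, then the shift along the tool's x, y, z as a fraction of full scale, then the closure, from 0 (fully open) to 1 (shut). In form: [[rx, ry, rz, dx, dy, dz, fingers], ...]. A call has 1 to 8 rows; each row shifts and turns the commanded pose from where the row before left it, along the tool's axes as they then stand; what a row does not reach is not made up. Full scale, the value 1, is 2.5 cm for a shift and pi rad for a turn. A row lasts 1/12 s, in which the tool goes at most 41.7 mm and 7.16 degrees, less where a joint would pass 70% of its speed; a pose out of reach is approached as far as the arm can. A call with a number of a shift or a turn outside -1 to 1 is refused whole. A call with a gripper value outside its range is refused whole. The fingers move at their own pace and stop on an object; FORCE is the grip in N (left out, the last holds). Time passes only in rows, so rows that do not move let the fingers close. It gives the time, the measured TCP pose, the force, the opening and the grip force at its end, in the units of the state.
- r.sense(): the state, without advancing time (a new reading comes with each control period).
- grab_frame(name): name is "scene" or "top" or "wrist"; returns a dict with "pixels" (400x640x3 uint8, red, green, blue), "z_map" (400x640 float32, mm along the optical axis (not along the pixel's ray), 0 where there is no reading), "vertical_fov" (degrees; the focal length in pixels is half the picture's height over the tangent of half this angle, whatever the lens; pixels are square), "cx", "cy" (the principal point, pixels), "cam_to_world" (4x4, takes a point from camera to world coordinates). Camera axes: x right, y down, z forward; pixel columns grow to the right and rows downward; lengths in mm; the calibration is good to about 2 mm. A picture is of the moment at which its call begins.
- r.sign_off(): hands the job in; it is judged then, once.
The state is a dict: "clock": time; "qpos": joint angles; "qvel": joint speeds; "joint_efforts": joint torques, N m; "eef_pos": TCP position; "tcp_rot": TCP orientation; "contact_force": force on the tool from outside, world axes, zero at the start; "wrist_torque": the same for the moment, N m; "opening": opening from 0.0 (shut) to 1.0 (fully open); "grasp_force": force on a finger pad.
Only numpy, scipy, OpenCV 4.12 (cv2) and the standard library are available. Lean on these libraries where they do the work, as an engineer would, in place of code of your own. Each camera call takes 0.05 s, during which the arm holds its last target. There are 200 camera calls.

## Task

Slide the steel printing plate along its holder until it sits fully home against the end stop, then turn the knurled thumbscrew clockwise until it seats firmly on the plate, stopping once the resistance has clearly risen so that the plate is held but not crushed. Leave the jar, tub and spatula where they are and let go of everything.

Things in the scene. Friction and masses are not known exactly. Their poses are not given: they have to be found in the camera images.
- holder: Fixed plate holder: aluminium bed 180 x 124 mm, 12 mm thick; origin at its underside, bed from x -110 to +70 mm, y +-62 mm. Two dark steel guide rails along x (tops 20 mm above the bench, 54 mm apart) keep the plate in a straight channel that ends at a cross bar, the end stop. x axis: the way the plate slides home; z up.
- stop_face (a point): Foot of the end stop's face towards the channel, on the holder's bed, 12 mm above the bench, at holder x +60 mm. The dark steel bar is 90 mm wide, 10 mm thick, its top 32 mm above the bench.
- bridge_top (a point): Middle of the top of the grey bridge over the channel, at holder x +25 mm, nominally 50 mm above the bench (0 to 4.4 mm more). Bridge 24 mm in x, 112 mm in y, 14 mm thick, on two pillars; a brass bush 5 mm high on it guides the thumbscrew.
- plate: Loose flat steel printing plate 100 (x) x 50 (y) x 10 mm, 0.33 to 0.53 kg, on the bed between the rails, 25 to 60 mm short of the stop. Origin: centre of its underside, 12 mm above the bench; x axis along the holder's x. Slides with 2 to 5 N. Home, its front edge (x +50 mm) is on the stop face, its origin at holder x +10 mm.
- lip_top (a point): Middle of the top edge of the plate's turned-up lip, at the rear end, 32 mm above the plate's underside (44 mm above the bench). The lip is 8 mm thick in x (plate x -50 to -42 mm), 50 mm wide in y, and stands 22 mm above the plate's top: push it from behind, or pinch it.
- screw_axis (a point): Point fixed on the holder, on the vertical axis of the thumbscrew (holder x +25 mm), 88 mm above the bench: nominal middle of the knurled head at joint value 0; the true head is 0 to 4.4 mm higher (unknown) and sinks as it turns. Head: steel cylinder 30 mm across, 22 mm high, knurled, white mark on top; 22 mm of clear neck down to the bush at joint value 0.
- screw (a joint): Turn of the thumbscrew, rad, clockwise from above positive (tightening), 0 to 0.6 at start. Sinks 2 mm per rad. Runs free at 0.05 N m (held at rest the reading scatters within that). Its 16 mm foot meets the plate 0.6 to 3.4 rad on, to be felt; torque then climbs 0.1 to 0.3 N m per rad: 0.05 to 0.1 above free is firm, 0.2 too much. Let go, it may spring back up to 0.4 rad.
- ink_jar: White plastic ink jar, 52 mm across, 75 mm high, loose on the bench beside the holder; origin under its centre. Leave it alone.
- tub: Open white plastic tub, 84 mm across the rim, 85 mm high, loose on the bench; origin under its centre. Leave it alone.
- spatula: Loose ink spatula, wooden handle and flat steel blade, 280 mm long, lying on the bench beside the holder; origin under its middle, x axis along it. Leave it alone.
Not all that is in view belongs to the job. There is more than one size of the plate; the job needs the larger.

How it is judged (in metres and radians):
On the way:
1. the plate is fully home against the end stop (x of plate in the frame of holder above 0.008 m), for 0.2 s.
At the end, for the whole second after the job is handed in: The plate lies flat in the holder within 3 mm of the end stop, the thumbscrew presses it on the bed so that plate and holder bear on one another with 15 to 100 N (the plate's weight of 3 to 5 N included), and it is at rest (x of plate in the frame of holder above 0.007 m and z of plate in the frame of holder below 0.014 m and contact force between plate and holder between 15 and 100 N and linear speed of plate below 0.01 m/s); the robot touches nothing.
It fails at once if the plate is pressed against its holder with more than 100 N (screw overtightened, or plate rammed) (contact force between plate and holder above 100 N).
It fails at once if a bystander is moved by more than 20 mm (distance of any of ink_jar, tub, spatula from where it was at the start of the episode above 0.02 m).
It also fails if it takes over 72 s, if anything falls off the work surface, if the arm or the gripper's body presses on something with over 40 N, if the wrist force passes 120 N, or if a joint passes its speed limit or range.

## Working session

There is one attempt and no reset: what is moved stays moved. The work goes in short steps, Python scripts to look and compute and a shell command to move; the robot and the scene stay as the last step left them, time stands still between calls to the robot, and variables do not carry over. Pictures are saved under pics/ and viewed, at most 10 in all, crops included, and the job is handed in when it is done.

```bash
ls; mkdir -p pics; python3 - <<'E'
from rig import r, grab_frame
import cv2,pickle
for n in("scene","top"):
    f=grab_frame(n);pickle.dump(f,open(n+".pkl","wb"))
    cv2.imwrite(f"pics/{n}0.png",f["pixels"][...,::-1]);print(n,f["vertical_fov"],f["cx"],f["cy"],f["cam_to_world"].round(3).tolist() if hasattr(f["cam_to_world"],'round') else f["cam_to_world"])
print(r.sense())
E
```

```text
pics
scene 42.21959371197195 316.8066686360508 200.45299821012918 [[0.738, 0.45, -0.502, 1120.941], [0.674, -0.488, 0.554, -501.569], [0.004, -0.748, -0.664, 792.744], [0.0, 0.0, 0.0, 1.0]]
top 49.66623398177629 316.02411208432835 198.43330573431166 [[-0.018, -0.986, 0.165, 428.981], [-1.0, 0.016, -0.018, 94.774], [0.015, -0.165, -0.986, 1003.926], [0.0, 0.0, 0.0, 1.0]]
{'clock': 0.1, 'qpos': array([-1.16640370e+00,  3.53578619e-01,  1.63406162e+00, -2.86181214e-05,
        1.15522313e+00, -2.38380945e-03]), 'qvel': array([ 0.0015317 , -0.00029221, -0.00226171,  0.00037229, -0.00067217,
        0.00093538]), 'joint_efforts': array([ 2.87229459e-04, -6.06356478e+01, -3.42822361e+01, -6.68237476e-05,
        4.08645239e-03,  2.01011295e-05]), 'eef_pos': array([ 247.10612895, -573.58789037,  221.13614681]), 'tcp_rot': array([-3.14032188e+00,  2.31383847e-05,  4.06788025e-01]), 'contact_force': array([0.18558759, 0.46467684, 0.46737223]), 'wrist_torque': array([ 0.02199782, -0.01403688,  0.02521427]), 'grasp_force': 0.0, 'opening': 1.0030846275276433}
```

View pics/scene0.png

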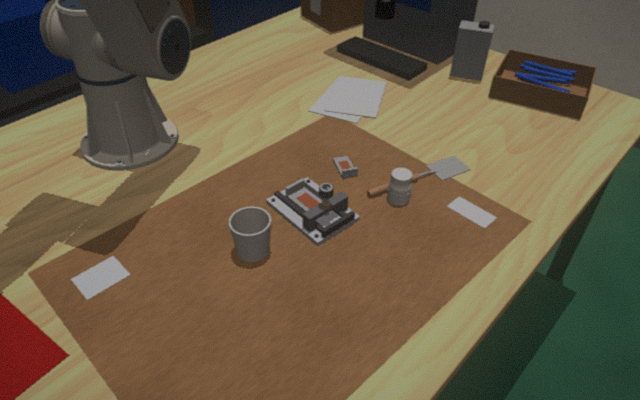

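View pics/top0.png

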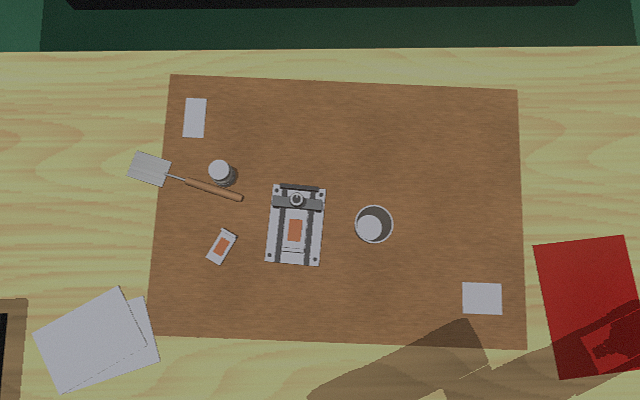

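The top view shows the holder at about (296,225), with the bridge and screw at (297,201) and the plate with its orange label at (295,230). The jar is at (221,172), the spatula at (185,178) and the tub at (374,224). There are two candidate plates: the one in the channel at (295,230), and a small loose one at (221,246). The channel plate is larger and lies between the rails, so it fits the description. I'll confirm that in a crop.

```bash
cat > h.py <<'E'
import numpy as np,pickle,cv2
def ray(f,u,v):
    F=200/np.tan(np.radians(f["vertical_fov"]/2));M=np.array(f["cam_to_world"])
    return M[:3,3],M[:3,:3]@np.array([(u-f["cx"])/F,(v-f["cy"])/F,1])
def onz(f,u,v,z):
    o,d=ray(f,u,v);return (o+d*(z-o[2])/d[2]).round(1)
def cloud(f):
    F=200/np.tan(np.radians(f["vertical_fov"]/2));M=np.array(f["cam_to_world"])
    v,u=np.mgrid[:400,:640];z=f["z_map"]
    P=np.stack([(u-f["cx"])/F*z,(v-f["cy"])/F*z,z],-1)@M[:3,:3].T+M[:3,3];return P
E
python3 - <<'E'
from h import *
f=pickle.load(open("top.pkl","rb"));im=f["pixels"][...,::-1]
a=im[160:290,190:360];cv2.imwrite("pics/c.png",cv2.resize(a,None,fx=4.5,fy=4.5,interpolation=cv2.INTER_CUBIC))
P=cloud(f);h=P[...,2]
print((np.round(h[176:272:3,264:332:4])).astype(int))
E
```

```text
[[  -1   -2    1   -1   -3    1   -3    2   -2   -2   -3   -3   -2   -1
    -1   -2   -1]
 [  -3   -1   -1    0    0   -1    3    0    2   -2   -2   -3   -1   -3
     2    0    2]
 [   2   -3    1   -4   -1    1   -3   -1    0   -3   -2   -3    1    0
     1    1   -3]
 [  -2   -2   -1    9   29   26   31   29   31   35   29    2    0   -3
    -5    2   -1]
 [   1   -3   -2   10   10   20   26   30   29   32   31   30   31   31
    -3    0   -3]
 [  -2    0    0   18   13   16    9   11   12   10   11   12   19   23
     9    8    4]
 [   0    2   -1   10    8   16   13   98   99   99   11   12   20   11
    13   14    3]
 [   0   -3   10   51   48   47   50   95   98   99   10   10   20   11
    12   10    0]
 [   1    1   13   50   50   52   50   97   99  101   48   50   48   51
    50   11   -1]
 [  -1   -1   48   51   50   49   49  102   99  102   51   51   51   52
    49   10    0]
 [  -3    2   10   43   48   51   50   50   91   85   49   51   48   52
    51   10    1]
 [   1   -2   13    8   10   14   20   20   21   23   38   45   48   51
    49    7    1]
 [  -2    2   13   1
[... 1080 characters left out ...]
8   19   43   43   43   20   22   20   20    8   12
     8    4   -2]
 [   1   12   15   16   16   15   35   40   44   39   11   14   10    9
     8   -2   -3]
 [   1   13    9   17   20   10   12   11   13   11   13   19   10    7
    -1   -2    0]
 [  -1   12   10   22   18    8   10   11   11   11   11   17   10    9
    -3   -2   -2]
 [   0   10   11   19   11   13    9   15   13   12   20   21    9   14
    -1   -3   -2]
 [  -1   -1    0   -1   -2   -1   10   11   11   13   16   17    9    9
     0   -4    0]
 [  -2    1    0    4    1    0    0   -1   -2    0    0    0    1   -1
    -1    3    0]
 [   3   -2   -2    0   -1   -2   -3   -2   -1    3    0   -3   -5   -1
    -1    0   -2]]
```

View pics/c.png

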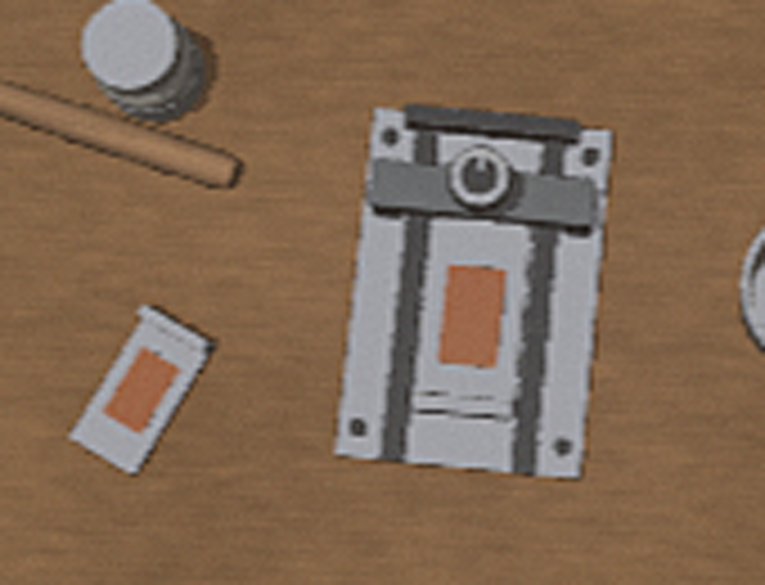

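The crop confirms it: the plate in the channel is the larger one, with its lip at crop (463,405). The loose small plate at crop (145,390) is the decoy. Next I'll measure poses.

```bash
python3 - <<'E'
from h import *
f=pickle.load(open("top.pkl","rb"));P=cloud(f);h=P[...,2]
m=np.zeros((400,640),bool);m[176:275,258:334]=1
mm=(m&(h>6)&(h<60)&(f["z_map"]>0)).astype(np.uint8);mm=cv2.morphologyEx(mm,cv2.MORPH_OPEN,np.ones((3,3)))>0
R=cv2.minAreaRect(P[mm][:,:2].astype(np.float32));print("rect",R)
# corner rays from crop pixels (bed top z=12)
for n,(a,b) in dict(FL=(375,108),FR=(611,130),RR=(578,478),RL=(334,455)).items(): print(n,onz(f,190+a/4.5,160+b/4.5,12))
C=np.array([onz(f,190+a/4.5,160+b/4.5,12) for a,b in [(375,108),(611,130),(578,478),(334,455)]])
ax=(C[0]+C[1]-C[2]-C[3])[:2];lat=(C[0]+C[3]-C[1]-C[2])[:2];a1=np.arctan2(ax[1],ax[0]);a2=np.arctan2(lat[1],lat[0])-np.pi/2
print("yaw",a1,a2,np.hypot(*ax)/2,np.hypot(*lat)/2,"centre",C.mean(0))
yaw=(a1*180+a2*124)/304;u=np.array([np.cos(yaw),np.sin(yaw)]);w=np.array([-u[1],u[0]]);o=C.mean(0)[:2]+20*u
def loc(Q): return np.array([(Q[:,:2]-o)@u,(Q[:,:2]-o)@w]).T
print("o",o,yaw,"screw by geometry",o+25*u)
hd=P[m&(h>85)];l=loc(hd);print("head",len(hd),l.min(0),l.max(0),np.median(hd[:,2]),cv2.minEnclosingCircle(hd[:,:2].astype(np.float32)), hd.mean(0))
c2=onz(f,190+480/4.5,160+177/4.5,99);print("head top centre px",c2,loc(c2[None]))
lp=P[m&(h>36)&(h<47)];l=loc(lp);k=l[:,0]<-20;print("lip",k.sum(),l[k].mean(0),l[k].min(0),l[k].max(0))
for v in(394,410): 
  q=onz(f,190+463/4.5,160+v/4.5,44);print(q,loc(q[None]))
s=pickle.load(open("scene.pkl","rb"));Q=cloud(s);hh=Q[...,2]
d=np.hypot(Q[...,0]-c2[0],Q[...,1]-c2[1]);k=(hh>80)&(d<40);print("scene head",k.sum(),Q[k].mean(0),cv2.minEnclosingCircle(Q[k][:,:2].astype(np.float32)),np.percentile(Q[k][:,2],[5,50,95]))
k=(hh>6)&(hh<60)&(d<200)&(np.hypot(Q[...,0]-o[0],Q[...,1]-o[1])<128);lq=loc(Q[k]);k2=abs(lq[:,1])<75;print("scene bed",np.percentile(lq[k2],[.5,99.5],axis=0))
E
```

```text
rect ((537.9537353515625, 124.2593994140625), (124.2144775390625, 184.62583923339844), 83.48158264160156)
FL [630.5 175.5  12. ]
FR [616.9  53.1  12. ]
RR [438.8  73.7  12. ]
RL [452.5 196.5  12. ]
yaw -0.11629400114695275 -0.11088102493901442 179.26082254636685 123.35753929128126 centre [534.675 124.7    12.   ]
o [554.54498478 122.42322492] -0.11408607664108317 screw by geometry [579.38246576 119.57725607]
head 189 [-121.59986233  -41.76378753] [39.96447647 14.09340967] 99.0226044189967 ((511.7525634765625, 107.52013397216797), 83.7470932006836) [556.99279904 115.58566051 232.47774345]
head top centre px [578.9 119.1  99. ] [[24.57500087 -0.52907685]]
lip 82 [-79.08636649  -0.48049462] [-83.00391738 -23.98070889] [-75.07611144  23.15557731]
[480.2 130.1  44. ] [[-74.73560032  -0.83647023]]
[472.4 130.1  44. ] [[-82.48489439  -1.72441251]]
scene head 195 [585.43644407 115.45707012  95.82240727] ((582.6342163085938, 117.26567840576172), 16.507061004638672) [ 82.45143941  99.06481355 102.92987046]
scene bed [[-106.10324416  -62.01202919]
 [  73.33757692   61.49335435]]
```

```bash
cat >> h.py <<'E'
from scipy.spatial.transform import Rotation as Rn
yaw0=-0.114;U=np.array([np.cos(yaw0),np.sin(yaw0)]);W=np.array([-U[1],U[0]]);O=np.array([554.5,122.4])
def go(r,lx,ly,z,yaw=None):
    s=r.sense();R=Rn.from_euler('xyz',s["tcp_rot"]).as_matrix();t=np.r_[O+lx*U+ly*W,z]
    print("t",s["clock"],"pos",s["eef_pos"].round(1),"rot",s["tcp_rot"].round(3),"q",s["qpos"].round(2))
    print("shift units",(R.T@(t-s["eef_pos"])/25).round(2))
    if yaw is not None: print("rz units",-(yaw-s["tcp_rot"][2])/np.pi)
E
python3 -m inch '[[0,0,0,0.5,-0.6,0,1],[0,0,0,0.8,-1,0,1],[0,0,0,0.8,-1,0,1],[0,0,0,0.8,-1,0,1],[0,0,0,0.8,-1,0,1],[0,0,0,0.8,-1,0,1],[0,0,0,0.8,-1,0,1],[0,0,0,0.8,-1,0,1]]' 40
python3 -m inch '[[0,0,0,0.8,-1,0,1],[0,0,0,0.8,-1,0,1],[0,0,0,0.8,-1,0,1],[0,0,0,0.8,-1,0,1],[0,0,0,0.8,-1,0,1],[0,0,0,0.8,-1,0,1],[0,0,0,0.8,-1,0,1],[0,0,0,0.8,-1,0,1]]'
python3 -m inch '[[0,0,0,0.8,-1,0,1],[0,0,0,0.8,-1,0,1],[0,0,0,0.8,-1,0,1],[0,0,0,0.8,-1,0,1],[0,0,0,0.8,-1,0,1],[0,0,0,0.8,-1,0,1],[0,0,0,0.4,-0.4,0,1],[0,0,0,0,0,0,1]]'
python3 -m inch '[[0,0,-0.038,0,0,0,1],[0,0,-0.038,0,0,0,1],[0,0,-0.038,0,0,0,1],[0,0,-0.038,0,0,0,1],[0,0,-0.038,0,0,0,1],[0,0,-0.038,0,0,0,1],[0,0,-0.038,0,0,0,1],[0,0,-0.038,0,0,0,1]]'
python3 -m inch '[[0,0,-0.03,0,0,0,1],[0,0,0,0,0,0,1],[0,0,0,0,0,0,1]]'
python3 -c "
from rig import r
from h import *
go(r,-110,0,52,1.457)"
```

```text
clock: 0.77
eef_pos: [312.1, -337.5, 221.5]
tcp_rot: [-3.141, 0.0, 0.406]
contact_force: [0.2, -0.4, -0.2]
opening: -0.003
grasp_force: 0.0
clock: 1.43
eef_pos: [379.8, -90.6, 221.7]
tcp_rot: [3.142, 0.0, 0.407]
contact_force: [0.4, 0.5, -1.2]
opening: -0.0
grasp_force: 0.0
clock: 2.1
eef_pos: [436.8, 108.7, 221.7]
tcp_rot: [-3.141, -0.001, 0.41]
contact_force: [-0.3, -0.7, 0.5]
opening: 0.001
grasp_force: 0.0
clock: 2.77
eef_pos: [435.5, 105.2, 221.5]
tcp_rot: [-3.141, 0.001, 1.367]
contact_force: [1.1, 0.9, -1.4]
opening: 0.004
grasp_force: 0.0
clock: 3.02
eef_pos: [435.7, 105.5, 221.6]
tcp_rot: [-3.141, 0.0, 1.452]
contact_force: [-0.2, -0.2, 0.1]
opening: 0.005
grasp_force: 0.0
t 3.0167 pos [435.7 105.5 221.6] rot [-3.141  0.     1.452] q [ 0.23  0.07  1.99 -0.    1.08  0.35]
shift units [1.22 0.24 6.78]
rz units -0.0014386048961050788
```

```bash

python3 -m inch '[[0,0,0,0.6,0.1,0.5,1],[0,0,0,0.6,0.1,1,1],[0,0,0,0,0,1,1],[0,0,0,0,0,1,1],[0,0,0,0,0,1,1],[0,0,0,0,0,1,1],[0,0,0,0,0,0.5,1],[0,0,0,0,0,0,1]]'
python3 -m inch '[[0,0,0,0,0,0.5,1],[0,0,0,0,0,0.3,1],[0,0,0,0,0,0,1],[0,0,0,0,0,0,1]]'
python3 - <<'E'
from rig import r,grab_frame
from h import *
go(r,-110,0,52,1.457)
f=grab_frame("wrist");cv2.imwrite("pics/w1.png",f["pixels"][...,::-1])
E
```

```text
clock: 3.68
eef_pos: [442.3, 134.5, 69.3]
tcp_rot: [-3.137, 0.002, 1.453]
contact_force: [-0.3, 0.1, -0.2]
opening: -0.0
grasp_force: 0.0
clock: 4.02
eef_pos: [444.5, 135.3, 52.2]
tcp_rot: [-3.141, 0.0, 1.455]
contact_force: [0.9, -0.2, -0.6]
opening: 0.0
grasp_force: 0.0
t 4.0167 pos [444.5 135.3  52.2] rot [-3.141  0.     1.455] q [ 0.29  0.36  2.1  -0.    0.68  0.41]
shift units [-0.01  0.03  0.01]
rz units -0.0006454014859016212
```

View pics/w1.png

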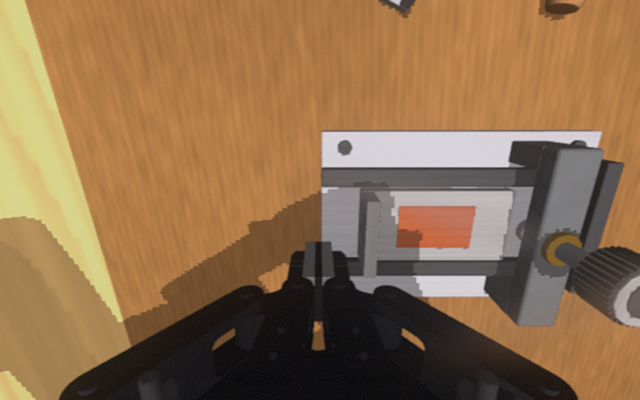

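The wrist view shows the shut fingers at (320,260), behind the lip at (370,235) and in line with the channel. The way is clear, so I'll push.

```bash

python3 -m inch '[[0,0,0,0,0.2,0,1],[0,0,0,0,0.2,0,1],[0,0,0,0,0.1,0,1],[0,0,0,0,0.1,0,1],[0,0,0,0,0.1,0,1],[0,0,0,0,0.1,0,1]]'
python3 -m inch '[[0,0,0,0,0.1,0,1],[0,0,0,0,0.1,0,1],[0,0,0,0,0.1,0,1],[0,0,0,0,0.1,0,1],[0,0,0,0,0.1,0,1],[0,0,0,0,0.1,0,1]]'
python3 -m inch '[[0,0,0,0,0.1,0,1],[0,0,0,0,0.1,0,1],[0,0,0,0,0.1,0,1],[0,0,0,0,0.1,0,1]]'
python3 -c "
from rig import r
from h import *
go(r,-55,0,52,1.457)"
```

```text
clock: 4.57
eef_pos: [464.6, 133.1, 51.8]
tcp_rot: [-3.142, -0.0, 1.456]
contact_force: [0.1, 0.3, 0.0]
opening: 0.001
grasp_force: 0.0
clock: 5.07
eef_pos: [479.5, 131.4, 51.8]
tcp_rot: [-3.142, -0.0, 1.456]
contact_force: [0.3, 0.6, 0.3]
opening: 0.001
grasp_force: 0.0
clock: 5.4
eef_pos: [489.4, 130.3, 51.8]
tcp_rot: [-3.142, -0.0, 1.456]
contact_force: [0.2, -0.4, 0.1]
opening: 0.003
grasp_force: 0.0
t 5.4 pos [489.4 130.3  51.8] rot [-3.142 -0.     1.456] q [0.26 0.41 2.02 0.   0.72 0.37]
shift units [-0.02  0.42 -0.01]
rz units -0.0002947457668131278
```

```bash

python3 - <<'E'
from rig import r,grab_frame
from h import *
f=grab_frame("wrist");cv2.imwrite("pics/w2.png",f["pixels"][...,::-1]);print(r.sense()["contact_force"])
E
```

```text
[ 0.58399589 -0.78488964  0.3371242 ]
```

View pics/w2.png

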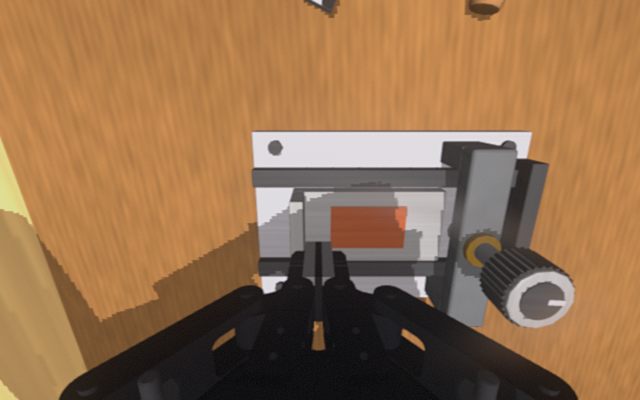

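```bash

python3 - <<'E'
from rig import r,grab_frame
from h import *
f=grab_frame("wrist");P=cloud(f);M=np.array(f["cam_to_world"]);F=200/np.tan(np.radians(f["vertical_fov"]/2))
s=r.sense();p=s["eef_pos"];print(p,M[:3,3].round(1))
for dz in(0,-22):
    c=np.linalg.inv(M)@np.r_[p+[0,0,dz],1];print(dz,c[:2]/c[2]*F+[f["cx"],f["cy"]])
L=np.stack([(P[...,:2]-O)@U,(P[...,:2]-O)@W,P[...,2]],-1)
for v in(205,225,240,246,250,256,262,270,280,300):
    print(v,[L[v,u].round(0).astype(int).tolist() for u in(292,299,304,310,320,330,345)])
f=grab_frame("scene");a=f["pixels"][140:270,240:410,::-1];cv2.imwrite("pics/s3.png",cv2.resize(a,None,fx=4.5,fy=4.5,interpolation=cv2.INTER_CUBIC))
E
```

```text
[489.68470176 130.28170097  51.83947598] [498.  206.2 203.2]
0 [318.90397493 248.60316251]
-22 [318.82168736 232.96809972]
205 [[-81, 24, 44], [-77, 24, 43], [-75, 16, 20], [-71, 17, 23], [-65, 17, 22], [-58, 17, 21], [-48, 16, 21]]
225 [[-81, 11, 43], [-77, 12, 44], [-75, 2, 20], [-71, 2, 21], [-64, 3, 22], [-58, 2, 21], [-48, 2, 21]]
240 [[-81, 2, 43], [-77, 2, 43], [-75, -7, 24], [-71, -9, 21], [-64, -9, 21], [-58, -8, 22], [-48, -8, 22]]
246 [[-81, -2, 44], [-77, -3, 42], [-75, -11, 25], [-70, 11, 70], [-65, 11, 70], [-60, 11, 70], [-47, -13, 22]]
250 [[-82, -5, 43], [-77, -4, 44], [-75, -14, 26], [-70, 11, 74], [-65, 11, 75], [-60, 11, 75], [-47, -16, 22]]
256 [[-79, 7, 73], [-75, 7, 73], [-73, 7, 73], [-70, 11, 80], [-65, 11, 80], [-60, 11, 80], [-53, 8, 74]]
262 [[-78, 8, 80], [-75, 7, 79], [-72, 11, 87], [-69, 12, 87], [-65, 11, 86], [-60, 11, 86], [-53, 7, 78]]
270 [[-78, 7, 86], [-74, 8, 87], [-72, 10, 92], [-69, 11, 93], [-65, 12, 94], [-61, 11, 92], [-54, 7, 87]]
280 [[-76, 14, 105], [-73, 14, 105], [-71, 12, 102], [-69, 12, 103], [-65, 10, 98], [-61, 13, 103], [-55, 14, 105]]
300 [[-75, 12, 115], [-72, 12, 115], [-71, 13, 115], [-69, 12, 115], [-65, -1, 97], [-62, 12, 115], [-56, 13, 116]]
```

View pics/s3.png

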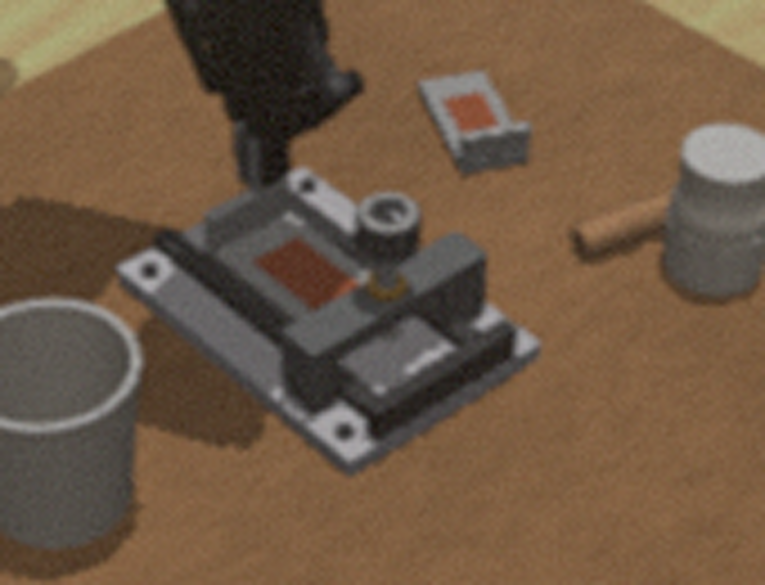

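The scene crop shows the fingertips at about crop (262,185). They hover above and behind the plate and the lip has not been touched, so the tips are much higher than the stated 22 mm ahead of the TCP. I'll check this independently in both fixed views.

```bash

python3 - <<'E'
from rig import r,grab_frame
from h import *
p=r.sense()["eef_pos"];print(p)
for n in("scene","top"):
    f=grab_frame(n);P=cloud(f);Q=P[f["z_map"]>0]
    L=np.stack([(Q[:,:2]-O)@U,(Q[:,:2]-O)@W,Q[:,2]],-1)
    k=(abs(L[:,0]+65)<30)&(abs(L[:,1])<30)&(L[:,2]>50)&(L[:,2]<130)
    A=L[k]; 
    for a in range(50,130,10):
        b=A[(A[:,2]>=a)&(A[:,2]<a+10)]
        if len(b):print(n,a,len(b),b.min(0).round(),b.max(0).round())
E
```

```text
[489.36070914 130.27064846  51.7776659 ]
scene 60 16 [-72. -13.  62.] [-53.   6.  70.]
scene 70 43 [-70. -12.  70.] [-50.   8.  80.]
scene 80 45 [-79. -12.  80.] [-48.   7.  90.]
scene 90 32 [-78. -12.  90.] [-49.  -2. 100.]
scene 100 37 [-92. -14. 100.] [-36.  10. 110.]
scene 110 84 [-95. -14. 110.] [-35.  10. 120.]
scene 120 56 [-94. -17. 120.] [-35.  14. 130.]
```

Three views agree: the real fingertips are at z≈67 when the TCP reads 52, about 15 mm above it, so they passed over the lip. I'll back out and descend by measured tip height.

```bash

python3 -m inch '[[0,0,0,0,-0.4,0,1],[0,0,0,0,-0.7,0,1],[0,0,0,0,-0.7,0,1],[0,0,0,0,0,0,1],[0,0,0,0,0,0.4,1],[0,0,0,0,0,0.4,1],[0,0,0,0,0,0,1],[0,0,0,0,0,0,1]]'
python3 - <<'E'
from rig import r,grab_frame
from h import *
go(r,-110,0,15,1.457)
for n in("scene","wrist"):
    f=grab_frame(n);P=cloud(f);Q=P[f["z_map"]>0]
    L=np.stack([(Q[:,:2]-O)@U,(Q[:,:2]-O)@W,Q[:,2]],-1)
    k=(abs(L[:,0]+110)<30)&(abs(L[:,1])<30)&(L[:,2]>24)&(L[:,2]<130)
    A=L[k]; 
    for a in range(24,80,6):
        b=A[(A[:,2]>=a)&(A[:,2]<a+6)]
        if len(b):print(n,a,len(b),b.min(0).round(),b.max(0).round())
E
```

```text
clock: 6.32
eef_pos: [444.4, 135.2, 30.8]
tcp_rot: [-3.14, 0.001, 1.456]
contact_force: [-0.3, 0.1, 0.7]
opening: 0.001
grasp_force: 0.0
t 6.3167 pos [444.4 135.2  30.8] rot [-3.140e+00  1.000e-03  1.456e+00] q [ 0.29  0.4   2.11 -0.    0.63  0.41]
shift units [-0.01  0.04  0.63]
rz units -0.00034882758762545466
scene 24 1 [-80. -25.  28.] [-80. -25.  28.]
scene 30 3 [-83. -24.  31.] [-80. -22.  33.]
scene 36 4 [-106.  -23.   36.] [-81.   5.  41.]
scene 42 20 [-117.  -24.   43.] [-80.  20.  48.]
scene 48 22 [-124.  -13.   48.] [-97.   5.  54.]
scene 54 28 [-123.  -12.   54.] [-95.   6.  60.]
scene 60 19 [-124.  -12.   61.] [-96.   5.  66.]
scene 66 21 [-116.  -11.   66.] [-96.   5.  71.]
scene 72 19 [-121.  -13.   72.] [-95.  -3.  78.]
scene 78 12 [-134.  -13.   78.] [-95.  -5.  83.]
wrist 24 153 [-83. -24.  24.] [-80.  26.  30.]
wrist 30 180 [-84. -23.  30.] [-80.  26.  36.]
wrist 36 205 [-84. -23.  36.] [-80.  26.  42.]
wrist 42 616 [-123.  -21.   42.] [-80.  26.  48.]
wrist 48 288 [-125.    6.   48.] [-98.  12.  54.]
wrist 54 338 [-125.    6.   54.] [-98.  12.  60.]
wrist 60 383 [-125.    6.   60.] [-98.  12.  66.]
wrist 66 394 [-125.    6.   66.] [-98.  12.  72.]
wrist 72 572 [-125.  -11.   72.] [-98.  12.  78.]
wrist 78 436 [-133.  -10.   78.] [-84.  14.  84.]
```

```bash

python3 -m inch '[[0,0,0,0,0,0.3,1],[0,0,0,0,0,0.3,1],[0,0,0,0,0,0,1],[0,0,0,0,0.1,0,1],[0,0,0,0,0.1,0,1],[0,0,0,0,0.1,0,1],[0,0,0,0,0.1,0,1],[0,0,0,0,0.1,0,1]]'
python3 -m inch '[[0,0,0,0,0.1,0,1],[0,0,0,0,0.1,0,1],[0,0,0,0,0.1,0,1],[0,0,0,0,0.1,0,1]]'
python3 -m inch '[[0,0,0,0,0.1,0,1],[0,0,0,0,0.1,0,1],[0,0,0,0,0.1,0,1],[0,0,0,0,0.1,0,1]]'
python3 -m inch '[[0,0,0,0,0.1,0,1],[0,0,0,0,0.1,0,1],[0,0,0,0,0.1,0,1]]'
python3 -c "
from rig import r
from h import *
go(r,-53,0,15,1.457)"
```

```text
clock: 7.08
eef_pos: [457.4, 134.0, 17.0]
tcp_rot: [3.141, -0.0, 1.456]
contact_force: [0.2, 0.3, 0.4]
opening: 0.003
grasp_force: 0.0
clock: 7.42
eef_pos: [466.4, 132.7, 16.7]
tcp_rot: [-3.14, 0.0, 1.456]
contact_force: [-3.3, 0.1, 3.6]
opening: 0.001
grasp_force: 1.8
clock: 7.75
eef_pos: [477.1, 131.7, 16.7]
tcp_rot: [3.141, -0.0, 1.456]
contact_force: [-2.4, 0.4, 0.9]
opening: -0.005
grasp_force: 1.4
clock: 8.0
eef_pos: [484.5, 130.8, 16.8]
tcp_rot: [3.142, -0.0, 1.456]
contact_force: [-2.2, -0.6, -0.5]
opening: 0.0
grasp_force: 1.2
t 8.0 pos [484.5 130.8  16.8] rot [ 3.142 -0.     1.456] q [ 0.26  0.47  2.04 -0.    0.64  0.38]
shift units [-0.02  0.7   0.07]
rz units -0.0002856532462684152
```

```bash

python3 -m inch '[[0,0,0,0,0.08,0,1],[0,0,0,0,0.08,0,1],[0,0,0,0,0.08,0,1],[0,0,0,0,0.08,0,1],[0,0,0,0,0.08,0,1],[0,0,0,0,0.08,0,1]]'
for i in 1; do python3 -m inch '[[0,0,0,0,0.04,0,1],[0,0,0,0,0.04,0,1],[0,0,0,0,0.04,0,1]]'; done
```

```text
clock: 8.5
eef_pos: [496.3, 129.5, 16.8]
tcp_rot: [3.142, -0.0, 1.456]
contact_force: [-1.8, 0.4, 0.2]
opening: 0.002
grasp_force: 1.0
clock: 8.75
eef_pos: [499.1, 129.1, 16.8]
tcp_rot: [-3.141, 0.0, 1.456]
contact_force: [-2.9, -0.1, 1.2]
opening: -0.0
grasp_force: 1.2
```

Local x is about -56. I'll continue in 0.5–1 mm steps until the force rises.

```bash

python3 -m inch '[[0,0,0,0,0.03,0,1],[0,0,0,0,0.03,0,1]]'|sed -n '2p;4p'
python3 -m inch '[[0,0,0,0,0.03,0,1],[0,0,0,0,0.03,0,1]]'|sed -n '2p;4p'
python3 -m inch '[[0,0,0,0,0.02,0,1],[0,0,0,0,0.02,0,1]]'|sed -n '2p;4p'
```

```text
eef_pos: [500.6, 129.0, 16.8]
contact_force: [-3.5, 0.3, -0.9]
eef_pos: [502.1, 128.8, 16.8]
contact_force: [-1.7, 1.3, -1.1]
eef_pos: [502.7, 128.7, 16.8]
contact_force: [-4.8, 2.0, 3.4]
```

```bash

python3 -m inch '[[0,0,0,0,0.02,0,1],[0,0,0,0,0.02,0,1]]'|sed -n '2p;4p'
python3 -m inch '[[0,0,0,0,0.02,0,1],[0,0,0,0,0,0,1]]'|sed -n '2p;4p'
```

```text
eef_pos: [502.7, 128.7, 16.7]
contact_force: [-8.7, 3.9, 6.7]
eef_pos: [502.7, 128.6, 16.7]
contact_force: [-9.0, 3.6, 6.5]
```

The plate is home: motion stopped at TCP local x≈-52 and the force rose. I'll press gently a moment longer, then retreat, rise, and wind the wrist back for a long turn.

```bash

python3 -m inch '[[0,0,0,0,0.03,0,1],[0,0,0,0,0,0,1],[0,0,0,0,0,0,1]]'|sed -n '2p;4p'
python3 -m inch '[[0,0,0,0,-0.3,0,1],[0,0,0,0,-0.5,0,1],[0,0,0,0,-0.2,-0.5,1],[0,0,0,0,0,-1,1],[0,0,0,0,0,-1,0],[0,0,0,0,0,-1,0],[0,0,0,0,0,-0.9,0],[0,0,0,0,0,0,0]]'
python3 -m inch '[[0,0,-0.038,0,0,0,0],[0,0,-0.038,0,0,0,0],[0,0,-0.038,0,0,0,0],[0,0,-0.038,0,0,0,0],[0,0,-0.038,0,0,0,0],[0,0,-0.038,0,0,0,0],[0,0,-0.038,0,0,0,0],[0,0,-0.038,0,0,0,0]]' >/dev/null
python3 -m inch '[[0,0,-0.038,0,0,0,0],[0,0,-0.038,0,0,0,0],[0,0,-0.038,0,0,0,0],[0,0,-0.038,0,0,0,0],[0,0,-0.038,0,0,0,0],[0,0,-0.038,0,0,0,0],[0,0,-0.038,0,0,0,0],[0,0,-0.038,0,0,0,0]]'>/dev/null
python3 -m inch '[[0,0,-0.038,0,0,0,0],[0,0,-0.038,0,0,0,0],[0,0,-0.038,0,0,0,0],[0,0,-0.038,0,0,0,0],[0,0,-0.038,0,0,0,0],[0,0,-0.038,0,0,0,0],[0,0,-0.038,0,0,0,0],[0,0,0,0,0,0,0]]'
python3 - <<'E'
from rig import r,grab_frame
from h import *
go(r,25,0,120)
for n in("scene","top"):
    f=grab_frame(n);pickle.dump(f,open(n+"2.pkl","wb"));P=cloud(f);Q=P[f["z_map"]>0]
    L=np.stack([(Q[:,:2]-O)@U,(Q[:,:2]-O)@W,Q[:,2]],-1)
    A=L[(abs(L[:,0]-25)<25)&(abs(L[:,1])<25)&(L[:,2]>80)&(L[:,2]<106)];T=A[A[:,2]>94]
    print(n,"head",len(A),A.min(0).round(1),A.max(0).round(1),"top",T.mean(0).round(1),(O+T.mean(0)[0]*U+T.mean(0)[1]*W).round(1))
    B=L[(L[:,0]<0)&(L[:,0]>-100)&(abs(L[:,1])<20)&(L[:,2]>38)&(L[:,2]<50)]
    if len(B):print("lip",len(B),B.min(0).round(1),B.max(0).round(1))
E
```

```text
eef_pos: [502.7, 128.6, 16.6]
contact_force: [-12.3, 4.2, 8.4]
clock: 10.5
eef_pos: [482.9, 132.0, 130.9]
tcp_rot: [3.134, -0.003, 1.456]
contact_force: [1.1, 0.6, 0.7]
opening: 0.566
grasp_force: 0.0
clock: 12.5
eef_pos: [480.1, 131.2, 126.2]
tcp_rot: [-3.141, -0.0, -2.076]
contact_force: [-0.2, -0.2, 0.2]
opening: 1.004
grasp_force: 0.0
t 12.5 pos [480.1 131.2 126.2] rot [-3.141 -0.    -2.076] q [ 0.26  0.28  1.99 -0.    0.87 -2.37]
shift units [-1.51 -3.7   0.25]
scene head 195 [ 12.3 -14.8  80.6] [ 45.6  14.3 104.1] top [ 30.   -1.9 100.4] [584.1 117.1]
lip 71 [-39.6 -19.1  38.4] [-28.1  20.   48.3]Traceback (most recent call last):
  File "<stdin>", line 8, in <module>
    return umr_minimum(a, axis, None, out, keepdims, initial, where)
ValueError: zero-size array to reduction operation minimum which has no identity
```

Plate lip is at local -40..-28, so it is home. Next I'll move above the head and refine its position with the wrist camera.

```bash

python3 -m inch '[[0,0,0,-0.4,-0.9,0,0],[0,0,0,-0.4,-0.9,0,0],[0,0,0,-0.4,-0.9,0,0],[0,0,0,-0.3,-0.9,0,0],[0,0,0,0,-0.1,0,0],[0,0,0,0,0,0,0],[0,0,0,0,0,0,0]]'
python3 - <<'E'
from rig import r,grab_frame
from h import *
go(r,25.5,0,56)
f=grab_frame("wrist");cv2.imwrite("pics/w4.png",f["pixels"][...,::-1]);P=cloud(f);Q=P[f["z_map"]>0]
L=np.stack([(Q[:,:2]-O)@U,(Q[:,:2]-O)@W,Q[:,2]],-1)
A=L[(abs(L[:,0]-25)<25)&(abs(L[:,1])<25)&(L[:,2]>80)&(L[:,2]<106)];T=A[A[:,2]>97]
print(len(A),A.min(0).round(1),A.max(0).round(1),cv2.minEnclosingCircle(T[:,:2].astype(np.float32)),np.median(T[:,2]))
for a in range(85,150,8):
    b=L[(L[:,2]>=a)&(L[:,2]<a+8)]
    if len(b):print(a,len(b),b.min(0).round(),b.max(0).round())
E
```

```text
clock: 13.18
eef_pos: [578.5, 118.7, 126.2]
tcp_rot: [3.14, -0.001, -2.084]
contact_force: [-0.7, -0.2, 0.3]
opening: 0.999
grasp_force: 0.0
t 13.1833 pos [578.5 118.7 126.2] rot [ 3.140e+00 -1.000e-03 -2.084e+00] q [ 0.2   0.41  1.79  0.    0.95 -2.43]
shift units [-0.06 -0.03  2.81]
1757 [  9.8 -14.5  80. ] [ 40.4  15.4 102.1] ((25.316932678222656, 0.40708956122398376), 15.228196144104004) 99.9127943479736
85 221 [ -18. -149.   85.] [37.  7. 93.]
93 1426 [ 10. -14.  93.] [ 40.  15. 101.]
101 94 [ 14. -12. 101.] [ 36.  11. 102.]
141 41 [-19. -25. 147.] [ 66.  23. 149.]
149 629 [-30. -31. 149.] [ 71.  26. 157.]
```

View pics/w4.png

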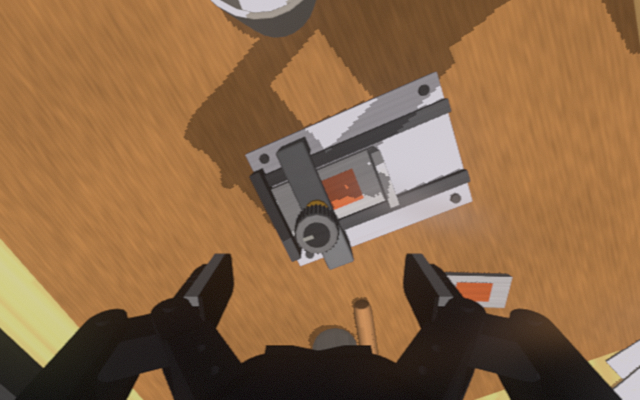

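The wrist view shows the head at (317,235) between the open fingers at (205,280) and (430,280), and the plate sits against the stop. The head centre measures local (25.3, 0.4) with its top at z≈100. Now I'll descend and grip lightly.

```bash

python3 -m inch '[[0,0,0,-0.07,-0.02,0.5,0],[0,0,0,0,0,0.8,0],[0,0,0,0,0,0.8,0],[0,0,0,0,0,0.6,0],[0,0,0,0,0,0.25,0],[0,0,0,0,0,0,0],[0,0,0,0,0,0,0]]'
python3 - <<'E'
from rig import r,grab_frame
from h import *
go(r,25.3,.4,52)
f=grab_frame("scene");P=cloud(f);Q=P[f["z_map"]>0]
L=np.stack([(Q[:,:2]-O)@U,(Q[:,:2]-O)@W,Q[:,2]],-1)
L=L[(abs(L[:,0]-27)<75)&(abs(L[:,1])<75)&(np.hypot(L[:,0]-27,L[:,1])>32)]
for a in range(60,110,6):
    b=L[(L[:,2]>=a)&(L[:,2]<a+6)]
    if len(b):print(a,len(b),b.min(0).round(),b.max(0).round())
E
```

```text
clock: 13.82
eef_pos: [580.4, 120.2, 52.9]
tcp_rot: [3.141, -0.0, -2.081]
contact_force: [1.1, -0.2, -0.0]
opening: 1.0
grasp_force: 0.0
t 13.8167 pos [580.4 120.2  52.9] rot [ 3.141 -0.    -2.081] q [ 0.2   0.51  1.83  0.    0.81 -2.43]
shift units [0.03 0.02 0.04]
72 8 [-15. -25.  76.] [75. 24. 78.]
78 32 [-23. -28.  78.] [79. 21. 84.]
84 45 [-23. -29.  84.] [81. 23. 90.]
90 41 [-23. -29.  90.] [80. 21. 96.]
96 40 [-25. -29.  96.] [ 82.  21. 102.]
102 37 [-25. -28. 102.] [ 81.  19. 108.]
108 15 [-23. -29. 108.] [ 81.  16. 114.]
```

```bash

python3 -m inch '[[0,0,0,0,0,0,1],[0,0,0,0,0,0,1],[0,0,0,0,0,0,1],[0,0,0,0,0,0,1],[0,0,0,0,0,0,1],[0,0,0,0,0,0,1],[0,0,0,0,0,0,1],[0,0,0,0,0,0,1]]' 40
cat > st.py <<'E'
from rig import r
s=r.sense();print("t",round(s["clock"],2),"yaw",s["tcp_rot"][2].round(3),"q6",s["qpos"][5].round(3),"z",s["eef_pos"].round(1),"F",s["contact_force"].round(1),"M",s["wrist_torque"].round(3),"grip",round(s["grasp_force"],1),"open",round(s["opening"],3))
E
python3 st.py
```

```text
clock: 14.53
eef_pos: [581.0, 120.2, 53.5]
tcp_rot: [-3.141, 0.0, -2.081]
contact_force: [-1.6, 0.7, 6.0]
opening: 0.342
grasp_force: 39.1
t 14.53 yaw -2.081 q6 -2.43 z [581.  120.2  53.5] F [-1.6  0.7  6. ] M [0.067 0.27  0.003] grip 39.1 open 0.342
```

```bash

python3 -m inch '[[0,0,0.03,0,0,0.008,1],[0,0,0.03,0,0,0.008,1]]' >/dev/null;python3 st.py
python3 -m inch '[[0,0,0.03,0,0,0.008,1],[0,0,0.03,0,0,0.008,1]]' >/dev/null;python3 st.py
python3 -m inch '[[0,0,0.03,0,0,0.008,1],[0,0,0.03,0,0,0.008,1]]' >/dev/null;python3 st.py
```

```text
t 14.7 yaw -2.274 q6 -2.237 z [580.9 120.2  53.1] F [-1.9 -0.3  6.6] M [0.046 0.267 0.079] grip 39.2 open 0.339
t 14.87 yaw -2.463 q6 -2.048 z [581.  120.2  52.7] F [-1.7  0.1  6.8] M [0.075 0.331 0.043] grip 39.2 open 0.336
t 15.03 yaw -2.651 q6 -1.86 z [580.9 120.2  52.3] F [-2.2  0.2  7.1] M [ 0.022  0.317 -0.016] grip 39.2 open 0.34
```

```bash

python3 -m inch '[[0,0,0.03,0,0,0.008,1]]' >/dev/null;python3 st.py
python3 -m inch '[[0,0,0.03,0,0,0.008,1]]' >/dev/null;python3 st.py
python3 -m inch '[[0,0,0.03,0,0,0.008,1]]' >/dev/null;python3 st.py
python3 -m inch '[[0,0,0,0,0,0,1]]' >/dev/null;python3 st.py
python3 -m inch '[[0,0,0,0,0,0,1]]' >/dev/null;python3 st.py
python3 -m inch '[[0,0,0,0,0,0,1]]' >/dev/null;python3 st.py
python3 -m inch '[[0,0,0,0,0,0,1]]' >/dev/null;python3 st.py
```

```text
t 15.12 yaw -2.746 q6 -1.765 z [581.  120.2  52.2] F [-2.   0.1  6.8] M [0.017 0.281 0.044] grip 39.3 open 0.342
t 15.2 yaw -2.84 q6 -1.671 z [581.  120.2  52. ] F [-2.1  0.4  7. ] M [0.001 0.344 0.06 ] grip 39.3 open 0.337
t 15.28 yaw -2.934 q6 -1.577 z [580.9 120.2  51.8] F [-2.1  1.3  6.9] M [0.021 0.349 0.03 ] grip 39.3 open 0.339
t 15.37 yaw -2.936 q6 -1.575 z [580.9 120.2  51.8] F [-2.7  0.9  7.1] M [ 0.045  0.308 -0.072] grip 39.3 open 0.336
t 15.45 yaw -2.93 q6 -1.581 z [581.  120.2  51.8] F [-1.9  0.8  7.1] M [ 0.076  0.334 -0.066] grip 39.3 open 0.339
t 15.53 yaw -2.93 q6 -1.581 z [581.  120.2  51.8] F [-2.7  0.4  7.4] M [ 0.023  0.323 -0.054] grip 39.3 open 0.34
t 15.62 yaw -2.93 q6 -1.581 z [580.9 120.2  51.8] F [-2.7  0.1  6.8] M [ 0.028  0.293 -0.084] grip 39.3 open 0.335
```

```bash

python3 -m inch '[[0,0,0.03,0,0,0.008,1]]' >/dev/null;python3 st.py
python3 -m inch '[[0,0,0.03,0,0,0.008,1]]' >/dev/null;python3 st.py
python3 -m inch '[[0,0,0.03,0,0,0.008,1]]' >/dev/null;python3 st.py
python3 -m inch '[[0,0,0.03,0,0,0.008,1]]' >/dev/null;python3 st.py
```

```text
t 15.7 yaw -3.023 q6 -1.488 z [580.9 120.2  51.6] F [-2.1  0.9  8.1] M [0.008 0.34  0.085] grip 39.3 open 0.335
t 15.78 yaw -3.122 q6 -1.389 z [581.  120.2  51.4] F [-2.2 -0.2  6.7] M [0.022 0.349 0.052] grip 39.3 open 0.333
t 15.87 yaw 3.066 q6 -1.294 z [580.9 120.2  51.2] F [-2.5  0.5  7.3] M [-0.022  0.469  0.06 ] grip 39.3 open 0.34
t 15.95 yaw 2.972 q6 -1.2 z [580.9 120.2  51. ] F [-2.4  0.3  7.9] M [0.012 0.425 0.039] grip 39.4 open 0.34
```

```bash

python3 -m inch '[[0,0,0.03,0,0,0.008,1]]' >/dev/null;python3 st.py
python3 -m inch '[[0,0,0.03,0,0,0.008,1]]' >/dev/null;python3 st.py
python3 -m inch '[[0,0,0.03,0,0,0.008,1]]' >/dev/null;python3 st.py
python3 -m inch '[[0,0,0.03,0,0,0.008,1]]' >/dev/null;python3 st.py
```

```text
t 16.03 yaw 2.878 q6 -1.106 z [580.9 120.2  50.8] F [-1.9  0.8  7.3] M [-0.061  0.438  0.08 ] grip 39.4 open 0.342
t 16.12 yaw 2.784 q6 -1.011 z [580.9 120.2  50.7] F [-3.2  0.4  8. ] M [0.043 0.423 0.11 ] grip 39.4 open 0.338
t 16.2 yaw 2.689 q6 -0.917 z [580.9 120.2  50.5] F [-1.6  1.   7.7] M [0.025 0.471 0.079] grip 39.4 open 0.338
t 16.28 yaw 2.595 q6 -0.823 z [580.9 120.2  50.3] F [-2.8 -0.5  8.7] M [0.023 0.473 0.085] grip 39.4 open 0.338
```

```bash

python3 -m inch '[[0,0,0.02,0,0,0.005,1]]' >/dev/null;python3 st.py
python3 -m inch '[[0,0,0.02,0,0,0.005,1]]' >/dev/null;python3 st.py
python3 -m inch '[[0,0,0.02,0,0,0.005,1]]' >/dev/null;python3 st.py
python3 -m inch '[[0,0,0.02,0,0,0.005,1]]' >/dev/null;python3 st.py
```

```text
t 16.37 yaw 2.532 q6 -0.76 z [580.9 120.3  50.2] F [-2.3  1.1  8.3] M [0.045 0.504 0.003] grip 39.4 open 0.336
t 16.45 yaw 2.471 q6 -0.699 z [580.9 120.3  50. ] F [-2.   0.8  8.5] M [-0.002  0.439  0.019] grip 39.4 open 0.34
t 16.53 yaw 2.408 q6 -0.636 z [580.9 120.3  49.9] F [-2.9  1.5  8.5] M [0.051 0.507 0.037] grip 39.4 open 0.338
t 16.62 yaw 2.345 q6 -0.573 z [580.9 120.3  49.8] F [-1.5  1.5  8.4] M [0.052 0.523 0.035] grip 39.4 open 0.345
```

```bash

python3 -m inch '[[0,0,0.03,0,0,0.008,1]]' >/dev/null;python3 st.py
python3 -m inch '[[0,0,0.03,0,0,0.008,1]]' >/dev/null;python3 st.py
python3 -m inch '[[0,0,0.03,0,0,0.008,1]]' >/dev/null;python3 st.py
```

```text
t 16.7 yaw 2.251 q6 -0.479 z [580.9 120.3  49.6] F [-2.5  1.1  8.2] M [0.083 0.553 0.038] grip 39.4 open 0.337
t 16.78 yaw 2.155 q6 -0.383 z [580.9 120.3  49.4] F [-3.3  1.8  8.7] M [0.096 0.563 0.02 ] grip 39.4 open 0.339
t 16.87 yaw 2.061 q6 -0.289 z [580.9 120.3  49.2] F [-1.8  0.8  9.4] M [0.11  0.663 0.047] grip 39.5 open 0.34
```

```bash

python3 -m inch '[[0,0,0.03,0,0,0.008,1]]' >/dev/null;python3 st.py
python3 -m inch '[[0,0,0.03,0,0,0.008,1]]' >/dev/null;python3 st.py
python3 -m inch '[[0,0,0.03,0,0,0.008,1]]' >/dev/null;python3 st.py
```

```text
t 16.95 yaw 1.967 q6 -0.195 z [580.9 120.4  49.1] F [-2.8  0.4  9. ] M [0.131 0.625 0.087] grip 39.5 open 0.339
t 17.03 yaw 1.872 q6 -0.1 z [580.9 120.3  48.9] F [-3.9  0.9 10.3] M [0.163 0.631 0.126] grip 39.5 open 0.346
t 17.12 yaw 1.778 q6 -0.006 z [580.9 120.3  48.7] F [-2.7  2.5 11.4] M [0.167 0.713 0.082] grip 39.6 open 0.343
```

```bash

python3 -m inch '[[0,0,0.025,0,0,0.006,1]]' >/dev/null;python3 st.py
python3 -m inch '[[0,0,0.025,0,0,0.006,1]]' >/dev/null;python3 st.py
python3 -m inch '[[0,0,0.025,0,0,0.006,1]]' >/dev/null;python3 st.py
```

```text
t 17.2 yaw 1.699 q6 0.073 z [580.9 120.4  48.7] F [-3.4 -0.  11.5] M [0.212 0.716 0.132] grip 39.6 open 0.339
t 17.28 yaw 1.622 q6 0.15 z [580.9 120.4  48.6] F [-3.4  1.3 12.4] M [0.208 0.74  0.177] grip 39.6 open 0.339
t 17.37 yaw 1.544 q6 0.229 z [580.9 120.4  48.4] F [-3.4  1.5 13.1] M [0.296 0.765 0.162] grip 39.7 open 0.344
```

```bash

python3 -m inch '[[0,0,0,0,0,0,1]]' >/dev/null;python3 st.py
python3 -m inch '[[0,0,0,0,0,0,1]]' >/dev/null;python3 st.py
python3 -m inch '[[0,0,0,0,0,0,1]]' >/dev/null;python3 st.py
python3 -m inch '[[0,0,0,0,0,0,1]]' >/dev/null;python3 st.py
```

```text
t 17.45 yaw 1.542 q6 0.23 z [581.  120.4  48.4] F [-3.7  0.9 10.9] M [ 0.262  0.788 -0.027] grip 39.6 open 0.34
t 17.53 yaw 1.547 q6 0.225 z [581.  120.4  48.4] F [-3.4  2.2 11.2] M [ 0.243  0.768 -0.   ] grip 39.6 open 0.337
t 17.62 yaw 1.547 q6 0.225 z [580.9 120.4  48.4] F [-3.5  1.5 10.5] M [0.211 0.724 0.059] grip 39.6 open 0.342
t 17.7 yaw 1.547 q6 0.225 z [581.  120.5  48.5] F [-3.5  1.8 11.7] M [0.227 0.762 0.074] grip 39.6 open 0.335
```

```bash

python3 -m inch '[[0,0,0,0,0,0,0.6],[0,0,0,0,0,0,0.5],[0,0,0,0,0,0,0.2],[0,0,0,0,0,0,0],[0,0,0,0,0,0,0],[0,0,0,0,0,0,0]]' >/dev/null;python3 st.py
python3 - <<'E'
from rig import r,grab_frame
from h import *
f=grab_frame("wrist")
p=r.sense()["eef_pos"];M=np.array(f["cam_to_world"]);F=200/np.tan(np.radians(f["vertical_fov"]/2))
c=np.linalg.inv(M)@np.array([581,120,94,1]);u,v=(c[:2]/c[2]*F+[f["cx"],f["cy"]]).astype(int);print(u,v)
a=f["pixels"][max(v-70,0):v+70,u-90:u+90,::-1];cv2.imwrite("pics/w5.png",cv2.resize(a,None,fx=4,fy=4,interpolation=cv2.INTER_CUBIC))
E
```

```text
t 18.2 yaw 1.547 q6 0.225 z [580.7 120.   47.3] F [0.6 0.2 0.5] M [ 0.001 -0.015 -0.014] grip 0.0 open 0.999
320 299
```

View pics/w5.png

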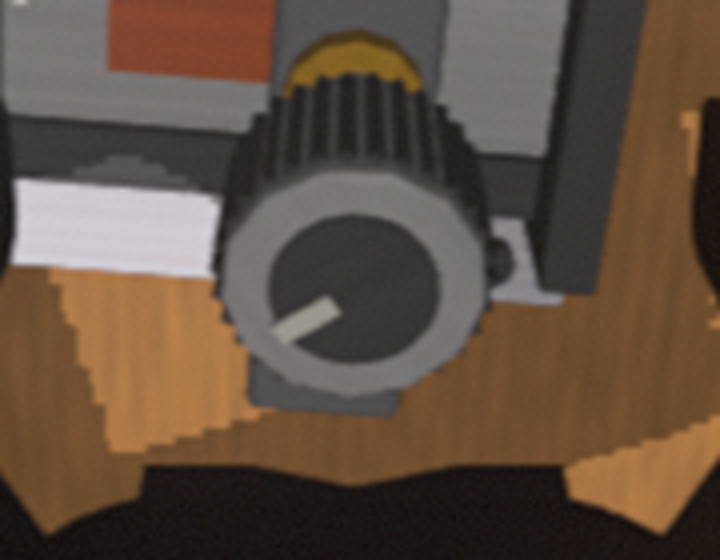

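The wrist crop shows the mark running from (337,305) out to (275,340) on the head centred at (355,288). I'll compare its angle with the earlier wrist picture to get the turn that remains after release.

```bash
python3 - <<'E'
from rig import r,grab_frame
from h import *
f=grab_frame("wrist");s=r.sense();M=np.array(f["cam_to_world"])
T=lambda p,rot:np.block([[Rn.from_euler('xyz',rot).as_matrix(),np.array(p)[:,None]],[np.zeros((1,3)),1]])
X=np.linalg.inv(T(s["eef_pos"],s["tcp_rot"]))@M
M4=T([578.5,118.7,126.2],[3.14,-.001,-2.084])@X
def mark(im,M,z,c0):
    g=dict(f);g["cam_to_world"]=M
    # head disc: resample the plane z around the screw axis to a rectified top view
    F=200/np.tan(np.radians(f["vertical_fov"]/2));n=241;k=np.linspace(-15,15,n)
    gx,gy=np.meshgrid(k,k);Pw=np.stack([c0[0]+gx,c0[1]+gy,np.full_like(gx,z),np.ones_like(gx)],-1)@np.linalg.inv(M).T
    u=(Pw[...,0]/Pw[...,2]*F+f["cx"]).astype(np.float32);v=(Pw[...,1]/Pw[...,2]*F+f["cy"]).astype(np.float32)
    t=cv2.cvtColor(cv2.remap(im,u,v,cv2.INTER_LINEAR),cv2.COLOR_BGR2GRAY).astype(float)
    m=(np.hypot(gx,gy)<8.5);w=np.where(m&(t>np.percentile(t[m],50)+45),1,0).astype(np.uint8)
    _,_,st,ce=cv2.connectedComponentsWithStats(w);i=1+st[1:,4].argmax();xy=ce[i]/8-15;return st[i,4],xy.round(1),np.arctan2(xy[1],xy[0])
a4=mark(cv2.imread("pics/w4.png"),M4,100,(580.2,119.9));a5=mark(f["pixels"][...,::-1].copy(),M,94.7,(580.2,119.9))
print(a4,a5,"cw turn",(a4[2]-a5[2])%(2*np.pi),"robot",2.081-1.547+2*np.pi-2*np.pi+ (2*np.pi-2*1.547+0)*0)
print("robot cw",(-2.081-1.547)%(2*np.pi))
E
```

```text
(np.int32(780), array([ 6.3, -0. ]), np.float64(-0.0042647476257574694)) (np.int32(987), array([-4.7, -3.3]), np.float64(-2.5316995943960983)) cw turn 2.527434846770341 robot 0.5339999999999998
robot cw 2.655185307179586
```

Springback was about 0.13 rad. About 0.35 rad of elastic tightening remains, roughly 0.09 N m or 45 N on the plate, which is inside the firm band. I'll withdraw, check and hand in.

```bash

python3 -m inch '[[0,0,0,0,0,-0.5,0],[0,0,0,0,0,-1,0],[0,0,0,0,0,-1,0],[0,0,0,0,0,-1,0],[0,0,0,0,0,-1,0],[0,0,0,0,0,-0.5,0],[0,0,0,0,0,0,0],[0,0,0,0,0,0,0]]' >/dev/null;python3 st.py
python3 - <<'E'
from rig import r,grab_frame
from h import *
for n in("scene","wrist"):
    f=grab_frame(n);P=cloud(f);Q=P[f["z_map"]>0]
    L=np.stack([(Q[:,:2]-O)@U,(Q[:,:2]-O)@W,Q[:,2]],-1)
    B=L[(L[:,0]<0)&(L[:,0]>-100)&(abs(L[:,1])<20)&(L[:,2]>38)&(L[:,2]<48)];print(n,"lip",len(B),np.percentile(B,[1,99],axis=0).round(1).tolist())
print(r.sign_off())
E
```

```text
t 18.97 yaw 1.547 q6 0.225 z [581.  120.1 173. ] F [-0.1 -0.4 -0.1] M [-0.061  0.009 -0.048] grip 0.0 open 0.998
scene lip 73 [[-38.8, -19.4, 38.2], [-27.7, 18.6, 47.0]]
wrist lip 347 [[-39.0, -19.5, 38.5], [-31.0, 19.3, 44.7]]
the job is handed in; nothing more can be done
None
```

The job is handed in, with no verdict returned: the plate is home against the stop and clamped at an estimated 45 N (inferred from torque and angle, not measured directly), the gripper is clear, and the jar, tub and spatula were never touched.

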